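Clamp the tall biscuit jar shut

TASK

Close the tall biscuit jar on the counter: press its lid fully down onto the neck, then swing its wire bail from the back up over the lid and down to the front until it snaps home and clamps the lid. Leave the short jar untouched.

Things in the scene. Friction and masses are not known exactly. Their poses are not given: they have to be found in the camera images.
- tall_jar: tall round glass biscuit jar, 104 mm across, fixed to the counter on a 124 mm steel base. Origin: centre of its underside, on the counter; z up, -x its front, +x its back. The wire bail turns on pins at the neck's sides, on the line x = 0, z = 125 mm along y. Its 5 mm wire legs stand at y = +/-59 mm and its crossbar is 54 mm from the pivot line, carrying the grip
- tall_lid (a joint): height of the tall jar's steel lid (97 mm disc) above shut, in m: 0 fully down, 0.014 the most, 9 to 13 mm at the start. It has a flat-topped crown in the middle, 44 mm across; shut, the disc's top is at z = 150 mm of the jar and the crown's top at 168 mm. Slides straight down, about 5 N to press (rubber seal), and stays where left
- tall_bail (a joint): angle of the tall jar's bail, rad: 0 open, leaning 1.02 (58 degrees) from upright to the jar's back; 1.02 upright; 2.04 home, leaning 1.02 to the front, crossbar on the lid's front edge. Grip centre in the jar: x = 88 mm sin(1.02 - angle), y = 0, z = 125 mm + 88 mm cos(1.02 - angle). A spring pushes it from upright to either side, about 3 N at the grip near the ends
- tall_grip (a point): centre of the tall bail's wooden grip: a round dowel 16 mm thick and 34 mm long, lying along the jar's y (ends at y = +/-17 mm), its axis 88 mm from the pivot line, on two 5 mm wires 20 mm apart from the crossbar's middle
- short_jar: the other jar, same make and width but 50 mm shorter (shut crown at 118 mm), its lid also up and its bail also leaning back; origin: centre of its underside on the counter. Not to be touched
There are look-alikes about, which are no part of the job. Leave any yellow look-alike of the tall_jar alone.

How it is judged:
By the outcome, as a careful person would: the job done as asked, in the order asked, and still so for the second after the job is handed in, with the robot touching nothing.
It also fails if it takes over 48 s, if anything falls off the work surface, if the arm or the gripper's body presses on something with over 40 N, if the wrist force passes 120 N, or if a joint passes its speed limit or range.

ROBOT

A 6-joint arm with a two-finger parallel gripper is mounted at the origin on the work surface. World frame = base frame: x ahead of the robot, y to its left, z up, the work surface at z = 0. Lengths are in mm, angles in rad, forces in N, time in s.
With the tool pointing down it reaches from about 325 to 850 mm from the base axis. Payload 4.4 kg.
Tool frame: the origin (TCP) lies at the very end of the fingers, on their centre line; the grasp point (between the pads) lies 19 mm behind it (grasp_offset is the distance from the TCP to the grasp point, in mm); z points along the fingers, x is the direction in which the jaws open and shut, and the axes are right-handed (so a half turn about z gives the same grasp; the last joint's range is limited). The gripper opens to 94 mm and grips with 3 to 60 N. Pads are 16 mm wide; open, the fingers measure 119 mm over their backs; the gripper's body (75 mm by 177 mm) begins 78 mm behind the grasp point.
Start: joints at [1.087, 0.207, 1.542, -0, 1.393, -0.15], TCP at [187.857, 543.449, 205.447] pointing down, gripper open.
Joint ranges: [-2.73, 2.73], [-0.86, 2.22], [0.23, 2.46], [-1.11, 4.25], [0.08, 2.63], [-2.82, 2.82]. Speed limits (rad/s): [2.79, 2.79, 3.14, 3.14, 3.14, 3.14].

INTERFACE

Orientations are given as a unit quaternion [w, x, y, z].
In Python, from bench import * gives the robot as it stands.
- The arm moves only by the shell command python3 -m handwheel 'ROWS'. ROWS is JSON, a list of rows, each an object of numbers: "tx", "ty", "tz": the shift along the tool's x, y, z in m; "yaw": the turn about the tool's z in rad; "jaw": the finger opening in m, from 0 to 0.094. A call has exactly 5 rows; each row is the pose to reach, as a shift and turn from the pose measured when the call began, along the tool's axes at that moment; what a row does not reach only later rows make up. A row lasts 1/10 s, in which the tool goes at most 50 mm and 8.59 degrees, less where a joint would pass 70% of its speed; a pose out of reach is approached as far as the arm can. A call with a gripper value outside its range is refused whole. The fingers move at their own pace and stop on an object; the grip force is fixed at half the most. Time passes only in rows, so rows that repeat a pose let the fingers close, or fill a call up. It gives the time, the measured TCP pose, the force and the opening at its end, in the units of the state.
- state(): the state, without advancing time (a new reading comes with each control period).
- camera(name): name is "scene" or "top" or "wrist"; returns the picture (420x560x3 uint8, red, green, blue); there is no depth.
- calibration(name): a dict with "K" (3x3 intrinsics, pixels), "rvec" (rotation vector, rad) and "tvec" (3), from world to camera coordinates, as OpenCV has them. Camera axes: x right, y down, z forward; pixel columns grow to the right and rows downward; lengths in mm; the calibration is good to about 2 mm. A picture is of the moment at which its call begins: read the wrist's pose just before it. calibration takes no time and is no camera call; for the wrist camera it gives the pose at the moment of the call.
- sign_off(): hands the job in, once; it reports no verdict.
The state is a dict: "clock": time; "q": joint angles; "qd": joint speeds; "effort": joint torques, N m; "ee_pos": TCP position; "eef_rot": TCP orientation; "force": force on the tool from outside, world axes, zero at the start; "moment": the same for the moment, N m; "width": finger opening in mm.
Only numpy, scipy, OpenCV 4.12 (cv2) and the standard library are available. Lean on these libraries where they do the work, as an engineer would, in place of code of your own. Each camera call takes 0.05 s, during which the arm holds its last target.

## Working session

There is one attempt and no reset: what is moved stays moved. The work goes in short steps, Python scripts to look and compute and a shell command to move; the robot and the scene stay as the last step left them, time stands still between calls to the robot, and variables do not carry over. Pictures are saved under pics/ and viewed, and the job is handed in when it is done.

```bash
mkdir -p pics; ls; python3 - <<'E'
from bench import *
import cv2
s=state();print({k:(v if not hasattr(v,'round') else v) for k,v in s.items()})
for n in ("scene","top"):
    cv2.imwrite(f"pics/{n}0.png",camera(n)[:,:,::-1])
    c=calibration(n);print(n,c)
E
```

```text
pics
{'clock': 0.0, 'q': array([ 1.08752377e+00,  2.07365640e-01,  1.54291774e+00,  2.64918961e-05,
        1.39347300e+00, -1.50538219e-01]), 'qd': array([-0.00071125, -0.00017597, -0.00134009,  0.00238571,  0.00114178,
       -0.00069178]), 'effort': array([ 8.92559510e-04, -3.70896113e+01, -2.81409466e+01,  6.98385620e-02,
        3.63938394e-02, -1.97919067e-04]), 'ee_pos': array([187.46787667, 542.75648322, 204.33883515]), 'eef_rot': array([ 4.76873992e-04,  8.14441988e-01,  5.80243981e-01, -9.71175415e-04]), 'force': array([ 1.66486623, -0.39101294,  0.51887074]), 'moment': array([ 0.02009541, -0.00237249,  0.01971231]), 'width': 94.28154758644463}
scene {'K': array([[388.12148859,   0.        , 276.41712345],
       [  0.        , 388.12148859, 207.26524387],
       [  0.        ,   0.        ,   1.        ]]), 'rvec': array([ 1.79206413,  1.77288385, -0.70062822]), 'tvec': array([  -3.66057105, -263.47798436, 1223.35549804])}
top {'K': array([[411.43013363,   0.        , 283.90955444],
       [  0.        , 411.43013363, 210.63982051],
       [  0.        ,   0.        ,   1.        ]]), 'rvec': array([ 2.21958344, -1.96757248,  0.21043719]), 'tvec': array([-42.94383515, 483.21665275, 710.28844956])}
```

View pics/scene0.png

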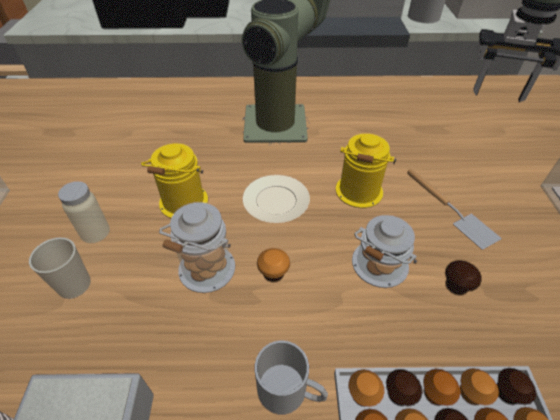

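View pics/top0.png

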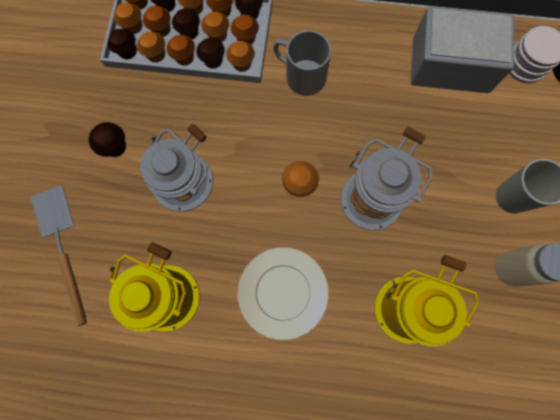

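Grey tall jar: scene about (205,245), top about (385,190). The yellow jars and the short jar at top (175,175) are to be left alone. I'll zoom in.

```bash
python3 - <<'E'
import cv2
a=cv2.imread("pics/scene0.png")[185:300,140:260];b=cv2.imread("pics/top0.png")[115:240,325:445]
cv2.imwrite("pics/z1.png",cv2.resize(a,None,fx=5,fy=5,interpolation=cv2.INTER_CUBIC))
cv2.imwrite("pics/z2.png",cv2.resize(b,None,fx=4.8,fy=4.8,interpolation=cv2.INTER_CUBIC))
E
```

```text
(no output)
```

View pics/z1.png

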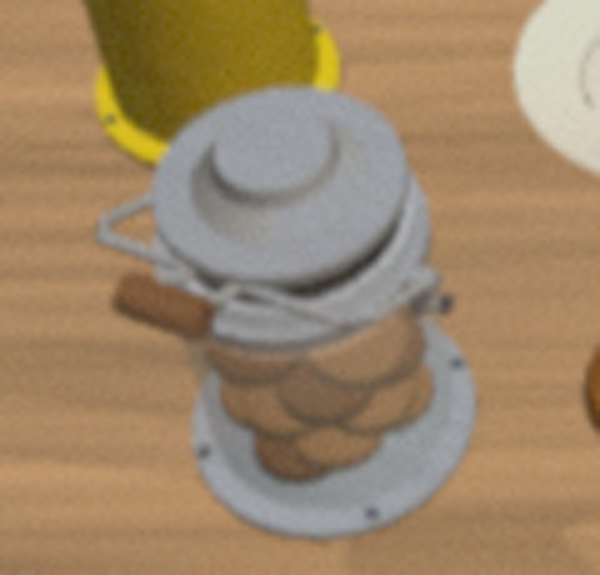

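View pics/z2.png

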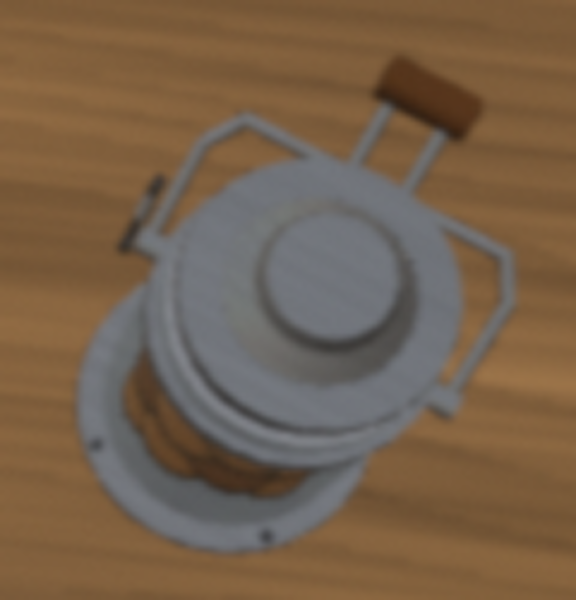

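```bash
cat > h.py <<'E'
import numpy as np, cv2
def ray(c,uv):
    R=cv2.Rodrigues(np.asarray(c['rvec'],float))[0];t=np.asarray(c['tvec'],float)
    d=R.T@np.linalg.solve(c['K'],[uv[0],uv[1],1.]);return -R.T@t,d/np.linalg.norm(d)
def plane(c,uv,z):
    o,d=ray(c,uv);return o+d*(z-o[2])/d[2]
def tri(c1,u1,c2,u2):
    o1,d1=ray(c1,u1);o2,d2=ray(c2,u2)
    A=np.stack([d1,-d2],1);s=np.linalg.lstsq(A,o2-o1,rcond=None)[0]
    p,q=o1+s[0]*d1,o2+s[1]*d2;return (p+q)/2,np.linalg.norm(p-q)
def proj(c,p):
    return cv2.projectPoints(np.asarray(p,float).reshape(-1,1,3),np.asarray(c['rvec'],float),np.asarray(c['tvec'],float),np.asarray(c['K'],float),None)[0].reshape(-1,2)
E
python3 - <<'E'
from bench import *
from h import *
s,t=calibration('scene'),calibration('top')
def grip(f,box):
    im=cv2.imread(f);x0,y0,x1,y1=box;hsv=cv2.cvtColor(im,cv2.COLOR_BGR2HSV)[y0:y1,x0:x1]
    m=((hsv[...,0]<13)&(hsv[...,1]>130)&(hsv[...,2]<130)).astype('uint8')
    n,l,st,ce=cv2.connectedComponentsWithStats(m);i=1+np.argmax(st[1:,4])
    pts=np.argwhere(l==i)[:,::-1].astype(np.float32)
    r=cv2.minAreaRect(pts);print(st[i],ce[i]+[x0,y0],r)
    return np.array(ce[i])+[x0,y0],r
gs,_=grip("pics/scene0.png",(155,233,185,260)); gt,rt=grip("pics/top0.png",(395,120,430,150))
print("grip",tri(s,gs,t,gt))
print("crown",tri(s,(195,215.4),t,(394.4,171.9)))
print("base top",plane(t,(371.3,199.4),4),"scene",plane(s,(207,266),4))
# grip ends in top view (zoom coords)
for z in (172,):
    a=plane(t,(390/4.8+325,78/4.8+115),z);b=plane(t,(471/4.8+325,117/4.8+115),z);print(a,b,np.degrees(np.arctan2(*(a-b)[1::-1])))
E
```

```text
[13 13  1  1  1] [168. 246.] ((13.0, 13.0), (0.0, 0.0), 0.0)
[18 19  7  3  8] [416.25  139.625] ((21.0, 20.0), (2.0, 6.0), 90.0)
grip (array([ 605.23430374, -192.02105074,  163.82672672]), np.float64(5.0714030597597235))
crown (array([ 541.41931213, -154.23220179,  174.1562417 ]), np.float64(1.3325589902104422))
base top [ 539.17609685 -152.77189339    4.        ] scene [ 538.48351271 -154.1025783     4.        ]
[ 613.72978139 -170.19958404  172.        ] [ 602.861487   -198.07233375  172.        ] 68.69792412382537
```

```bash
python3 - <<'E'
from bench import *
from h import *
s,t=calibration('scene'),calibration('top')
print("grip",tri(s,(172.6,245.8),t,(414.6,135.2)))
im=cv2.imread("pics/top0.png");print(im[135,410:420])
im=cv2.cvtColor(im,cv2.COLOR_BGR2HSV)[120:150,395:435]
print(im[15,12:25])
b,g,r=cv2.split(cv2.imread("pics/top0.png")[115:160,395:440].astype(int))
m=((r-b>0)&(r>2.2*b)&(r<120)).astype('uint8')
n,l,stt,ce=cv2.connectedComponentsWithStats(m);i=1+np.argmax(stt[1:,4]);pts=np.argwhere(l==i)[:,::-1].astype(np.float32)
print(stt[i],ce[i]+[395,115],cv2.minAreaRect(pts))
b,g,r=cv2.split(cv2.imread("pics/scene0.png")[225:265,155:190].astype(int))
m=((r>2*b)&(r<125)).astype('uint8')
n,l,stt,ce=cv2.connectedComponentsWithStats(m);i=1+np.argmax(stt[1:,4])
print(stt[i],ce[i]+[155,225])
for z in(177,179,181):print(plane(s,(195,215.4),z),plane(t,(394.4,171.9),z))
print(plane(t,(414.6,135.2),171),plane(s,(172.6,245.8),171))
E
```

```text
grip (array([ 609.29741759, -184.51201555,  170.17616246]), np.float64(0.03196369937978731))
[[22 44 73]
 [24 46 76]
 [26 50 81]
 [26 51 83]
 [27 52 84]
 [28 52 85]
 [28 53 86]
 [28 53 87]
 [28 53 87]
 [28 54 87]]
[[ 13 163  58]
 [ 12 170  63]
 [ 13 176  68]
 [ 13 178  73]
 [ 13 174  76]
 [ 13 173  81]
 [ 13 175  83]
 [ 13 173  84]
 [ 13 171  85]
 [ 13 172  86]
 [ 13 173  87]
 [ 13 173  87]
 [ 13 173  87]]
[  7  10  25  20 240] [413.99166667 134.30833333] ((19.200000762939453, 19.599998474121094), (23.25510597229004, 11.62755298614502), 26.56505012512207)
[ 8 18 19  8 45] [172.68888889 246.64444444]
[ 544.09165266 -152.75966091  177.        ] [ 540.48900687 -154.25104654  177.        ]
[ 545.8858813 -152.2095882  179.       ] [ 539.78018311 -153.78334158  179.        ]
[ 547.68010994 -151.65951548  181.        ] [ 539.07135935 -153.31563663  181.        ]
[ 608.92107887 -184.29831534  171.        ] [ 609.93154105 -184.22348652  171.        ]
```

```bash
cat >> h.py <<'E'
from scipy.spatial.transform import Rotation as Ro
def axes(s):
    w,x,y,z=s['eef_rot'];return Ro.from_quat([x,y,z,w]).as_matrix()
def rel(s,tgt,ang=None):
    R=axes(s);d=R.T@(np.asarray(tgt,float)-s['ee_pos'])
    a=np.degrees(np.arctan2(R[1,0],R[0,0]));print("rel mm",d.round(1),"jaw heading",a.round(2),"tilt",R[:,2].round(3))
    if ang is not None: print("yaw rad",np.radians(-(ang-a)).round(4))
J=np.array([540,-154.,0]);B=np.array([69,-30.4,0]);B/=np.linalg.norm(B)
JAW=np.degrees(np.arctan2(B[0],-B[1]))
def jar(x,z): return J+B*x+np.array([0,0,z])
E
python3 - <<'E'
from bench import *
from h import *
print(B,JAW);rel(state(),jar(0,250),JAW)
E
```

```text
[ 0.91511936 -0.40318302  0.        ] 66.22268392074406
rel mm [-543.5  560.8  -44.6] jaw heading 70.93 tilt [-0.001 -0.002 -1.   ]
yaw rad 0.0821
```

```bash
python3 -m handwheel '[{"tx":-0.03,"ty":0.03,"tz":-0.03,"jaw":0.0},{"tx":-0.065,"ty":0.067,"tz":-0.045,"jaw":0.0},{"tx":-0.1,"ty":0.103,"tz":-0.045,"jaw":0.0},{"tx":-0.135,"ty":0.139,"tz":-0.045,"jaw":0.0},{"tx":-0.17,"ty":0.175,"tz":-0.045,"jaw":0.0}]'
python3 -m handwheel '[{"tx":-0.035,"ty":0.036,"tz":0,"jaw":0.0},{"tx":-0.07,"ty":0.072,"tz":0,"jaw":0.0},{"tx":-0.105,"ty":0.108,"tz":0,"jaw":0.0},{"tx":-0.14,"ty":0.144,"tz":0,"jaw":0.0},{"tx":-0.175,"ty":0.18,"tz":0,"jaw":0.0}]'
python3 - <<'E'
from bench import *
from h import *
rel(state(),jar(0,250),JAW)
E
```

```text
rel mm [-543.5  560.8  -44.6] jaw heading 70.93 tilt [-0.001 -0.002 -1.   ]
yaw rad 0.0821invalid input
invalid input
```

```bash
python3 -m handwheel '[{"tx":-0.03,"ty":0.03,"tz":-0.03,"yaw":0,"jaw":0.0},{"tx":-0.065,"ty":0.067,"tz":-0.045,"yaw":0,"jaw":0.0},{"tx":-0.1,"ty":0.103,"tz":-0.045,"yaw":0,"jaw":0.0},{"tx":-0.135,"ty":0.139,"tz":-0.045,"yaw":0,"jaw":0.0},{"tx":-0.17,"ty":0.175,"tz":-0.045,"yaw":0,"jaw":0.0}]'
```

```text
clock: 0.6
ee_pos: [295.3, 327.9, 249.5]
eef_rot: [0.001, 0.814, 0.581, -0.001]
force: [1.8, 0.1, -0.6]
width: 57.3
```

```bash
python3 -m handwheel '[{"tx":-0.035,"ty":0.036,"tz":0,"yaw":0,"jaw":0.0},{"tx":-0.07,"ty":0.072,"tz":0,"yaw":0,"jaw":0.0},{"tx":-0.105,"ty":0.108,"tz":0,"yaw":0,"jaw":0.0},{"tx":-0.14,"ty":0.144,"tz":0,"yaw":0,"jaw":0.0},{"tx":-0.175,"ty":0.18,"tz":0,"yaw":0,"jaw":0.0}]'
python3 - <<'E'
from bench import *
from h import *
rel(state(),jar(0,250),JAW)
E
```

```text
clock: 1.1
ee_pos: [407.4, 104.3, 249.7]
eef_rot: [0.001, 0.814, 0.581, -0.001]
force: [0.6, 0.1, 0.5]
width: 17.3
rel mm [-201.   209.5    0. ] jaw heading 70.98 tilt [-0.001 -0.002 -1.   ]
yaw rad 0.083
```

```bash
python3 -m handwheel '[{"tx":-0.035,"ty":0.036,"tz":0,"yaw":0.02,"jaw":0.0},{"tx":-0.07,"ty":0.072,"tz":0,"yaw":0.04,"jaw":0.0},{"tx":-0.105,"ty":0.108,"tz":0,"yaw":0.06,"jaw":0.0},{"tx":-0.14,"ty":0.144,"tz":0,"yaw":0.08,"jaw":0.0},{"tx":-0.17,"ty":0.175,"tz":0,"yaw":0.083,"jaw":0.0}]'
python3 - <<'E'
from bench import *
from h import *
rel(state(),jar(0,230),JAW)
E
```

```text
clock: 1.6
ee_pos: [517.8, -115.7, 249.5]
eef_rot: [0.0, 0.838, 0.546, -0.001]
force: [0.2, 0.9, -0.5]
width: 0.5
rel mm [-26.   35.8  19.5] jaw heading 66.14 tilt [-0.001 -0.001 -1.   ]
yaw rad -0.0014
```

```bash
python3 -m handwheel '[{"tx":-0.013,"ty":0.018,"tz":0,"yaw":0,"jaw":0.0},{"tx":-0.026,"ty":0.036,"tz":0.01,"yaw":0,"jaw":0.0},{"tx":-0.026,"ty":0.036,"tz":0.0195,"yaw":0,"jaw":0.0},{"tx":-0.026,"ty":0.036,"tz":0.0195,"yaw":0,"jaw":0.0},{"tx":-0.026,"ty":0.036,"tz":0.0195,"yaw":0,"jaw":0.0}]'
python3 - <<'E'
from bench import *
from h import *
s=state();rel(s,jar(0,185),JAW)
for n in("scene","top","wrist"):
    c=calibration(n);im=camera(n)[:,:,::-1].copy();print(n,proj(c,[s['ee_pos'],jar(75,171)]).round(1).tolist())
    cv2.imwrite(f"pics/{n}1.png",im)
a=cv2.imread("pics/scene1.png")[145:300,130:280];b=cv2.imread("pics/top1.png")[80:240,310:460]
cv2.imwrite("pics/z3.png",np.hstack([cv2.resize(a,(400,413)),cv2.resize(b,(387,413))]))
E
```

```text
clock: 2.1
ee_pos: [539.3, -152.8, 229.4]
eef_rot: [-0.001, 0.838, 0.546, -0.001]
force: [0.3, 0.1, -0.7]
width: 0.4
rel mm [-0.7  1.2 44.3] jaw heading 66.19 tilt [-0.003 -0.    -1.   ]
yaw rad -0.0005
scene [[190.7, 193.7], [172.7, 245.2]]
top [[402.6, 161.4], [414.6, 135.4]]
wrist [[279.8, 250.6], [279.1, 299.6]]
```

View pics/wrist1.png

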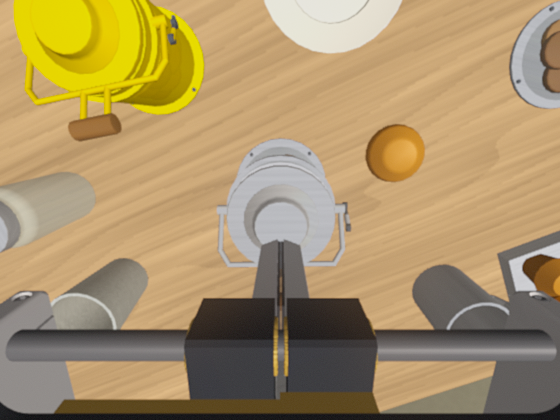

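View pics/z3.png

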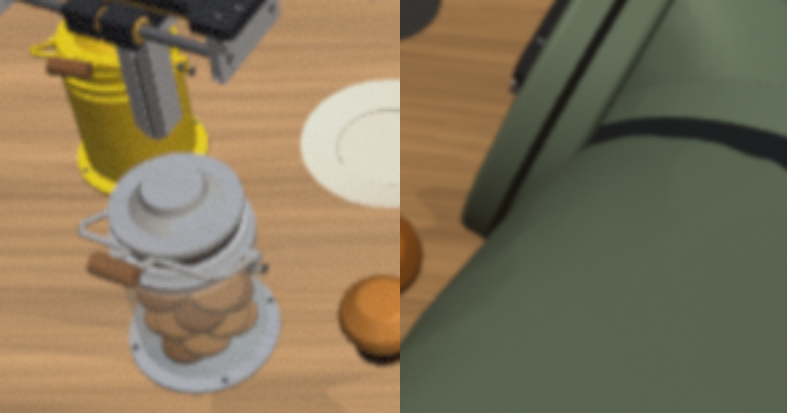

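The wrist view shows the tall jar directly below. The crown is at about (282,223), the bail legs at columns 221 and 345, and the jaws line up with the bail.

```bash
python3 - <<'E'
from bench import *
from h import *
s=state();c=calibration("wrist")
print(proj(c,[jar(0,168+11)+0,jar(0,150+11),jar(0,125)+59*np.cross([0,0,1],B),jar(0,125)-59*np.cross([0,0,1],B)]).round(1))
for z in (177,179,181): print(plane(c,(282,223),z))
im=cv2.imread("pics/wrist1.png")[130:280,200:370];cv2.imwrite("pics/z4.png",cv2.resize(im,None,fx=4,fy=4,interpolation=cv2.INTER_CUBIC))
E
```

```text
[[279.1 225.6]
 [279.1 218.6]
 [338.5 207.1]
 [220.2 207. ]]
[ 539.5558838  -151.14243463  177.        ]
[ 538.90341784 -150.86641043  179.        ]
[ 538.25095187 -150.59038623  181.        ]
```

View pics/z4.png

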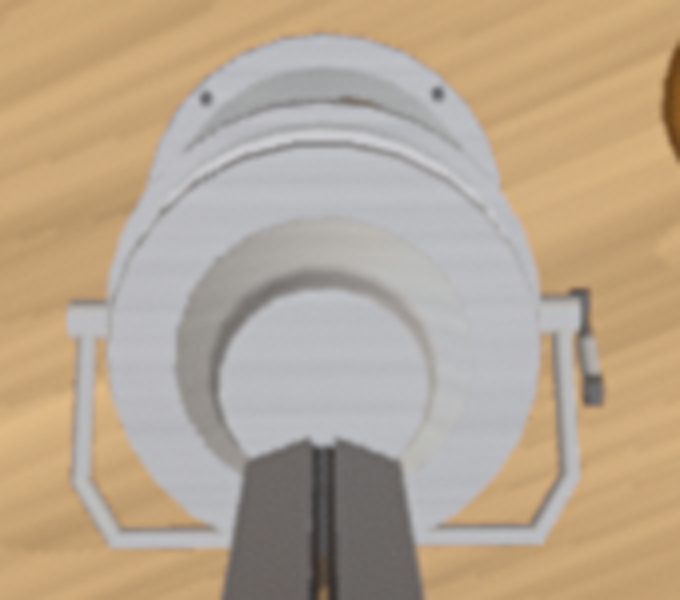

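```bash
sed -i 's/J=np.array(\[540,-154.,0\])/J=np.array([540,-153.,0])/' h.py
python3 -m handwheel '[{"tx":0,"ty":0.001,"tz":0.025,"yaw":0,"jaw":0.0},{"tx":0,"ty":0.001,"tz":0.04,"yaw":0,"jaw":0.0},{"tx":0,"ty":0.001,"tz":0.046,"yaw":0,"jaw":0.0},{"tx":0,"ty":0.001,"tz":0.05,"yaw":0,"jaw":0.0},{"tx":0,"ty":0.001,"tz":0.054,"yaw":0,"jaw":0.0}]'
```

```text
clock: 2.75
ee_pos: [541.1, -153.5, 177.3]
eef_rot: [0.001, 0.838, 0.546, -0.001]
force: [-2.4, 1.7, 4.9]
width: 0.7
```

```bash
python3 -m handwheel '[{"tx":0,"ty":0,"tz":0.002,"yaw":0,"jaw":0.0},{"tx":0,"ty":0,"tz":0.004,"yaw":0,"jaw":0.0},{"tx":0,"ty":0,"tz":0.006,"yaw":0,"jaw":0.0},{"tx":0,"ty":0,"tz":0.008,"yaw":0,"jaw":0.0},{"tx":0,"ty":0,"tz":0.008,"yaw":0,"jaw":0.0}]'
```

```text
clock: 3.25
ee_pos: [541.2, -153.5, 169.5]
eef_rot: [0.001, 0.838, 0.546, -0.0]
force: [-2.8, 0.5, 3.5]
width: 0.3
```

```bash
python3 -m handwheel '[{"tx":0,"ty":0,"tz":0.001,"yaw":0,"jaw":0.0},{"tx":0,"ty":0,"tz":0.002,"yaw":0,"jaw":0.0},{"tx":0,"ty":0,"tz":0.003,"yaw":0,"jaw":0.0},{"tx":0,"ty":0,"tz":0.003,"yaw":0,"jaw":0.0},{"tx":0,"ty":0,"tz":0.003,"yaw":0,"jaw":0.0}]'
```

```text
clock: 3.75
ee_pos: [541.2, -153.5, 168.2]
eef_rot: [0.001, 0.838, 0.546, -0.0]
force: [-6.3, 2.5, 10.0]
width: 0.6
```

```bash
python3 -m handwheel '[{"tx":0,"ty":0,"tz":0.002,"yaw":0,"jaw":0.0},{"tx":0,"ty":0,"tz":0.003,"yaw":0,"jaw":0.0},{"tx":0,"ty":0,"tz":0.003,"yaw":0,"jaw":0.0},{"tx":0,"ty":0,"tz":0.003,"yaw":0,"jaw":0.0},{"tx":0,"ty":0,"tz":0.003,"yaw":0,"jaw":0.0}]'
```

```text
clock: 4.25
ee_pos: [541.3, -153.6, 168.1]
eef_rot: [0.001, 0.838, 0.546, -0.0]
force: [-7.4, 3.5, 16.7]
width: 0.7
```

The lid hit a hard stop: the height stayed at 168.1 mm while the force rose to 17 N. Next I rise and move over the grip.

```bash
python3 -m handwheel '[{"tx":0,"ty":0,"tz":-0.03,"yaw":0,"jaw":0.0},{"tx":0,"ty":0,"tz":-0.07,"yaw":0,"jaw":0.06},{"tx":0,"ty":0.035,"tz":-0.07,"yaw":0,"jaw":0.06},{"tx":0,"ty":0.075,"tz":-0.07,"yaw":0,"jaw":0.06},{"tx":0,"ty":0.075,"tz":-0.07,"yaw":0,"jaw":0.06}]'
python3 - <<'E'
from bench import *
from h import *
s=state();rel(s,jar(75,161),JAW)
for n in("scene","wrist"):
    c=calibration(n);im=camera(n)[:,:,::-1].copy();print(n,proj(c,[s['ee_pos'],jar(75,171),jar(0,168)]).round(1).tolist())
    cv2.imwrite(f"pics/{n}2.png",im)
a=cv2.imread("pics/scene2.png")[145:300,130:280];b=cv2.imread("pics/wrist2.png")
cv2.imwrite("pics/z5.png",np.hstack([cv2.resize(a,(290,300)),cv2.resize(b,(400,300))]))
E
```

```text
clock: 4.75
ee_pos: [613.1, -185.7, 235.9]
eef_rot: [0.002, 0.838, 0.546, 0.0]
force: [-0.6, 0.2, -1.1]
width: 29.5
rel mm [ 0.6 -5.3 74.9] jaw heading 66.2 tilt [ 0.002 -0.003 -1.   ]
yaw rad -0.0004
scene [[163.5, 223.1], [173.3, 245.2], [195.9, 217.0]]
wrist [[279.6, 255.5], [280.4, 217.1], [280.4, 127.0]]
```

View pics/z5.png

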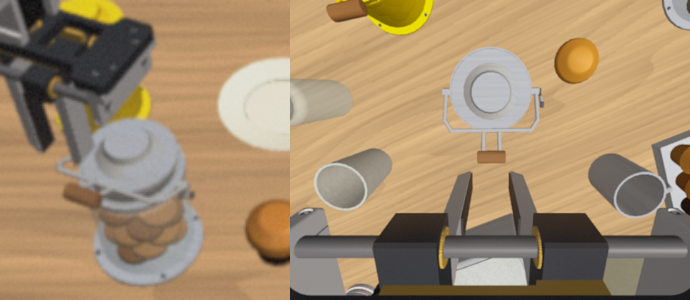

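```bash
python3 -m handwheel '[{"tx":0.001,"ty":-0.005,"tz":0,"yaw":0,"jaw":0.06},{"tx":0.001,"ty":-0.005,"tz":0.01,"yaw":0,"jaw":0.06},{"tx":0.001,"ty":-0.005,"tz":0.03,"yaw":0,"jaw":0.06},{"tx":0.001,"ty":-0.005,"tz":0.04,"yaw":0,"jaw":0.06},{"tx":0.001,"ty":-0.005,"tz":0.04,"yaw":0,"jaw":0.06}]'
python3 - <<'E'
from bench import *
from h import *
s=state();rel(s,jar(75,161),JAW);c=calibration("wrist");print(proj(c,[s['ee_pos'],jar(75,171)]))
cv2.imwrite("pics/wrist3.png",camera("wrist")[:,:,::-1])
E
```

```text
clock: 5.35
ee_pos: [603.8, -180.0, 193.9]
eef_rot: [-0.002, 0.838, 0.546, -0.002]
force: [-1.0, 0.3, -0.2]
width: 60.1
rel mm [-1.   5.9 32.8] jaw heading 66.23 tilt [-0.005  0.    -1.   ]
yaw rad 0.0002
[[280.00854225 252.32328066]
 [278.66173836 246.26105338]]
```

View pics/wrist3.png

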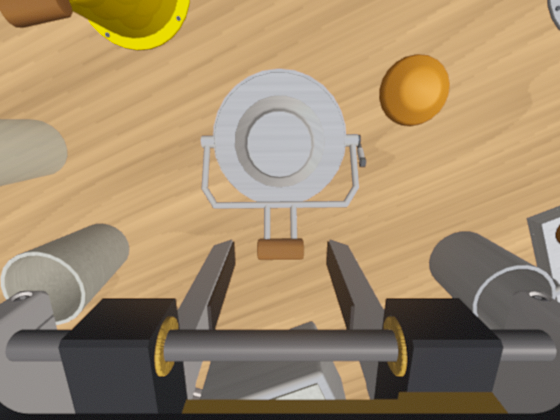

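The wrist view shows the grip at (281,248), centred between the fingertips at columns 232 and 330.

```bash
python3 -m handwheel '[{"tx":0,"ty":0.005,"tz":0.005,"yaw":0,"jaw":0.06},{"tx":0,"ty":0.005,"tz":0.018,"yaw":0,"jaw":0.06},{"tx":0,"ty":0.005,"tz":0.03,"yaw":0,"jaw":0.06},{"tx":0,"ty":0.005,"tz":0.033,"yaw":0,"jaw":0.06},{"tx":0,"ty":0.005,"tz":0.033,"yaw":0,"jaw":0.06}]'
python3 - <<'E'
from bench import *
from h import *
s=state();rel(s,jar(75,161),JAW);c=calibration("wrist");print(proj(c,[s['ee_pos'],jar(75,171)]))
cv2.imwrite("pics/wrist4.png",camera("wrist")[:,:,::-1])
cv2.imwrite("pics/z6.png",cv2.resize(camera("scene")[145:300,130:280,::-1],None,fx=3.8,fy=3.8,interpolation=cv2.INTER_CUBIC))
E
```

```text
clock: 5.9
ee_pos: [608.4, -182.1, 160.7]
eef_rot: [-0.002, 0.838, 0.546, -0.002]
force: [0.4, 0.7, -0.4]
width: 60.2
rel mm [-0.9  0.7 -0.3] jaw heading 66.23 tilt [-0.005  0.    -1.   ]
yaw rad 0.0002
[[279.98683995 252.31597418]
 [278.46381739 260.31369179]]
```

View pics/wrist4.png

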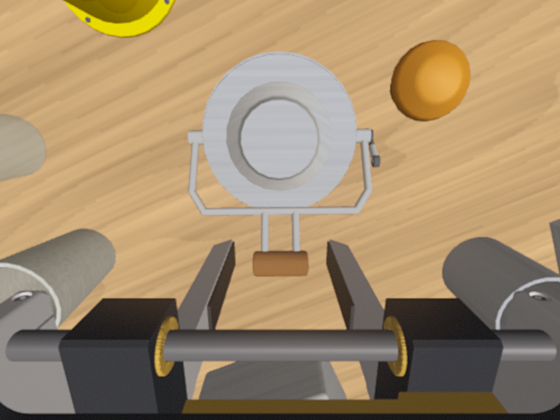

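View pics/z6.png

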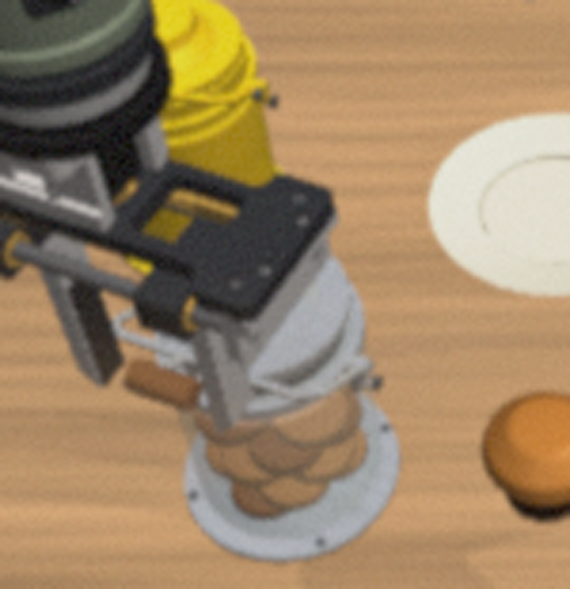

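The grip sits between the pads: its centre is at (281,263) and the fingertip midline is column 281. I'll close the jaws.

```bash
python3 -m handwheel '[{"tx":0,"ty":0.001,"tz":0,"yaw":0,"jaw":0.04},{"tx":0,"ty":0.001,"tz":0,"yaw":0,"jaw":0.03},{"tx":0,"ty":0.001,"tz":0,"yaw":0,"jaw":0.03},{"tx":0,"ty":0.001,"tz":0,"yaw":0,"jaw":0.03},{"tx":0,"ty":0.001,"tz":0,"yaw":0,"jaw":0.03}]'
python3 - <<'E'
from bench import *
from h import *
s=state();print(s['moment'])
r=88
for a in np.arange(0,2.05,.17):
    p=jar(r*np.sin(1.02-a),125+r*np.cos(1.02-a)-10);R=axes(s)
    print(round(a,2),(R.T@(p-s['ee_pos'])).round(1), (R.T@(p-jar(75,161))).round(1))
E
```

```text
clock: 6.5
ee_pos: [610.5, -182.9, 162.6]
eef_rot: [-0.0, 0.837, 0.546, -0.001]
force: [0.0, 0.3, 1.4]
width: 33.9
[ 0.04880145 -0.07546212  0.10894807]
0.0 [-1.  -1.6  1.6] [-0.  -0.  -0.1]
0.17 [ -1.1 -10.5 -10.4] [ -0.   -8.9 -12.1]
0.34 [ -1.1 -21.3 -20.7] [ -0.  -19.7 -22.4]
0.51 [ -1.1 -33.7 -29.1] [ -0.  -32.1 -30.7]
0.68 [ -1.1 -47.3 -35.2] [ -0.  -45.7 -36.9]
0.85 [ -1.1 -61.7 -39. ] [ -0.  -60.2 -40.6]
1.02 [ -1.1 -76.6 -40.2] [ -0.  -75.1 -41.9]
1.19 [ -1.1 -91.5 -38.9] [ -0.  -90.  -40.6]
1.36 [  -1.1 -106.   -35.1] [  -0.  -104.4  -36.8]
1.53 [  -1.  -119.6  -29. ] [   0.  -118.   -30.6]
1.7 [  -1.  -131.9  -20.6] [   0.  -130.4  -22.2]
1.87 [  -1.  -142.7  -10.2] [ 1.000e-01 -1.411e+02 -1.180e+01]
2.04 [  -1.  -151.6    1.8] [ 1.0e-01 -1.5e+02  2.0e-01]
```

```bash
python3 -m handwheel '[{"tx":0,"ty":-0.004,"tz":-0.006,"yaw":0,"jaw":0.03},{"tx":0,"ty":-0.009,"tz":-0.012,"yaw":0,"jaw":0.03},{"tx":0,"ty":-0.014,"tz":-0.0175,"yaw":0,"jaw":0.03},{"tx":0,"ty":-0.0197,"tz":-0.0225,"yaw":0,"jaw":0.03},{"tx":0,"ty":-0.0197,"tz":-0.0225,"yaw":0,"jaw":0.03}]'
cat > arc.py <<'E'
from bench import *
from h import *
import sys
s=state();R=axes(s)
a0=float(sys.argv[1]);p0=np.array([610.5,-182.9,162.6])  # reference pose at angle 0
f=lambda a:p0+B*88*(np.sin(1.02-a)-np.sin(1.02))+np.array([0,0,88*(np.cos(1.02-a)-np.cos(1.02))])
print("jaw head err",np.degrees(np.arctan2(R[1,0],R[0,0]))-JAW,"width",s['width'])
for a in np.arange(a0,a0+.6,.085):print(round(a,3),(R.T@(f(a)-s['ee_pos'])).round(1))
E
python3 arc.py 0.34
```

```text
clock: 7.0
ee_pos: [590.9, -174.5, 185.1]
eef_rot: [-0.001, 0.837, 0.546, -0.002]
force: [-0.6, -1.3, -6.1]
width: 33.9
jaw head err 0.028247948695337755 width 33.869231012975455
0.34 [0.2 1.7 0.2]
0.425 [ 0.2 -4.3 -4.3]
0.51 [  0.2 -10.7  -8.2]
0.595 [  0.2 -17.4 -11.5]
0.68 [  0.2 -24.4 -14.3]
0.765 [  0.2 -31.5 -16.4]
0.85 [  0.2 -38.8 -18. ]
0.935 [  0.2 -46.3 -18.9]
```

```bash
python3 -m handwheel '[{"tx":0,"ty":-0.0043,"tz":-0.0043,"yaw":0,"jaw":0.03},{"tx":0,"ty":-0.0107,"tz":-0.0082,"yaw":0,"jaw":0.03},{"tx":0,"ty":-0.0174,"tz":-0.0115,"yaw":0,"jaw":0.03},{"tx":0,"ty":-0.0244,"tz":-0.0143,"yaw":0,"jaw":0.03},{"tx":0,"ty":-0.0315,"tz":-0.0164,"yaw":0,"jaw":0.03}]'
python3 arc.py 0.765
```

```text
clock: 7.5
ee_pos: [561.6, -161.9, 202.0]
eef_rot: [-0.001, 0.838, 0.546, -0.002]
force: [1.5, -3.2, -7.3]
width: 33.5
jaw head err 0.018192823058853946 width 33.46279387531279
0.765 [0.5 0.4 0.3]
0.85 [ 0.5 -6.9 -1.2]
0.935 [  0.5 -14.4  -2.2]
1.02 [  0.5 -21.8  -2.5]
1.105 [  0.5 -29.3  -2.1]
1.19 [  0.5 -36.7  -1.1]
1.275 [  0.5 -44.    0.5]
1.36 [  0.6 -51.2   2.7]
```

```bash
python3 -m handwheel '[{"tx":0,"ty":-0.0069,"tz":-0.0012,"yaw":0,"jaw":0.03},{"tx":0,"ty":-0.0144,"tz":-0.0022,"yaw":0,"jaw":0.03},{"tx":0,"ty":-0.0218,"tz":-0.0025,"yaw":0,"jaw":0.03},{"tx":0,"ty":-0.0293,"tz":-0.0021,"yaw":0,"jaw":0.03},{"tx":0,"ty":-0.0367,"tz":-0.0011,"yaw":0,"jaw":0.03}]'
python3 arc.py 1.19
python3 - <<'E'
from bench import *
import cv2
cv2.imwrite("pics/wrist5.png",camera("wrist")[:,:,::-1])
E
```

```text
clock: 8.0
ee_pos: [528.8, -147.8, 205.3]
eef_rot: [0.001, 0.838, 0.546, -0.001]
force: [0.4, -3.0, 2.8]
width: 33.6
jaw head err 0.012476913075204266 width 33.64344701001093
1.19 [ 0.9 -0.9  2. ]
1.275 [ 0.9 -8.2  3.6]
1.36 [  0.9 -15.4   5.8]
1.445 [  0.9 -22.3   8.6]
1.53 [  0.9 -29.   11.9]
1.615 [  0.9 -35.4  15.9]
1.7 [  0.9 -41.4  20.3]
1.785 [  1.  -47.   25.2]
```

View pics/wrist5.png

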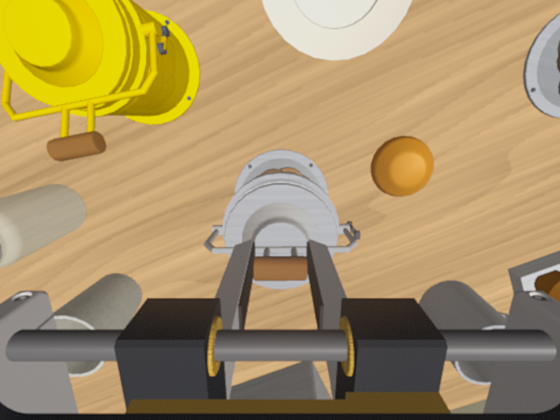

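The dowel at (281,268) is still held between the pads, and the bail is just past upright.

```bash
python3 -m handwheel '[{"tx":0.001,"ty":-0.0075,"tz":0.003,"yaw":0,"jaw":0.03},{"tx":0.001,"ty":-0.015,"tz":0.0055,"yaw":0,"jaw":0.03},{"tx":0.001,"ty":-0.022,"tz":0.0085,"yaw":0,"jaw":0.03},{"tx":0.001,"ty":-0.029,"tz":0.012,"yaw":0,"jaw":0.03},{"tx":0.001,"ty":-0.0354,"tz":0.016,"yaw":0,"jaw":0.03}]'
python3 arc.py 1.615
```

```text
clock: 8.55
ee_pos: [494.1, -133.0, 191.0]
eef_rot: [0.001, 0.838, 0.546, -0.003]
force: [-5.6, -3.4, 6.5]
width: 33.4
jaw head err 0.020463642344765276 width 33.37843403601505
1.615 [1.3 2.3 1.6]
1.7 [ 1.3 -3.7  6. ]
1.785 [ 1.3 -9.3 11. ]
1.87 [  1.4 -14.4  16.4]
1.955 [  1.4 -19.1  22.2]
2.04 [  1.4 -23.3  28.4]
2.125 [  1.5 -26.9  35. ]
2.21 [  1.5 -30.   41.8]
```

```bash
python3 -m handwheel '[{"tx":0.001,"ty":-0.0037,"tz":0.006,"yaw":0,"jaw":0.03},{"tx":0.001,"ty":-0.0093,"tz":0.011,"yaw":0,"jaw":0.03},{"tx":0.001,"ty":-0.0144,"tz":0.0164,"yaw":0,"jaw":0.03},{"tx":0.001,"ty":-0.019,"tz":0.022,"yaw":0,"jaw":0.03},{"tx":0.001,"ty":-0.0215,"tz":0.0255,"yaw":0,"jaw":0.03}]'
python3 arc.py 1.955
```

```text
clock: 9.05
ee_pos: [471.2, -123.3, 164.8]
eef_rot: [-0.001, 0.837, 0.546, -0.006]
force: [-5.9, -3.9, 3.2]
width: 33.5
jaw head err 0.032632578983808 width 33.54518189302944
1.955 [ 1.6  5.7 -4.1]
2.04 [1.6 1.6 2.2]
2.125 [ 1.7 -2.   8.7]
2.21 [ 1.8 -5.  15.6]
2.295 [ 1.8 -7.5 22.6]
2.38 [ 1.9 -9.3 29.9]
2.465 [  2.  -10.5  37.3]
2.55 [  2.1 -11.   44.7]
```

Nearly home. I'll press down and watch the force.

```bash
python3 -m handwheel '[{"tx":0.001,"ty":0.001,"tz":0.002,"yaw":0,"jaw":0.03},{"tx":0.001,"ty":0.001,"tz":0.004,"yaw":0,"jaw":0.03},{"tx":0.001,"ty":0.001,"tz":0.005,"yaw":0,"jaw":0.03},{"tx":0.001,"ty":0.001,"tz":0.005,"yaw":0,"jaw":0.03},{"tx":0.001,"ty":0.001,"tz":0.005,"yaw":0,"jaw":0.03}]'
python3 arc.py 1.955 | head -4
```

```text
clock: 9.55
ee_pos: [467.9, -122.0, 158.8]
eef_rot: [-0.004, 0.837, 0.547, -0.01]
force: [-8.3, -3.5, 4.6]
width: 33.5
jaw head err 0.0540654437510284 width 33.51789850616519
1.955 [  1.6   9.1 -10.2]
2.04 [ 1.7  5.  -3.9]
2.125 [1.8 1.5 2.7]
```

```bash
python3 - <<'E'
from bench import *
from h import *
s=state();print(s['force'],s['moment'],axes(s).round(3).tolist(),s['ee_pos'])
c=calibration("wrist");print(proj(c,[s['ee_pos'],jar(-75,171)]))
b=camera("wrist")[:,:,::-1];a=camera("scene")[145:300,130:280,::-1]
cv2.imwrite("pics/z7.png",np.hstack([cv2.resize(a,(360,372)),cv2.resize(np.ascontiguousarray(b[120:380,140:440]),(430,372))]))
E
```

```text
[-8.31711507 -3.54202366  4.63039181] [-0.50197496  1.34861946 -0.05868494] [[0.402, 0.915, -0.022], [0.915, -0.402, -0.004], [-0.012, -0.018, -1.0]] [ 467.89243856 -121.95422419  158.83228776]
[[279.97018478 252.29012157]
 [280.79076532 265.57571974]]
```

View pics/z7.png

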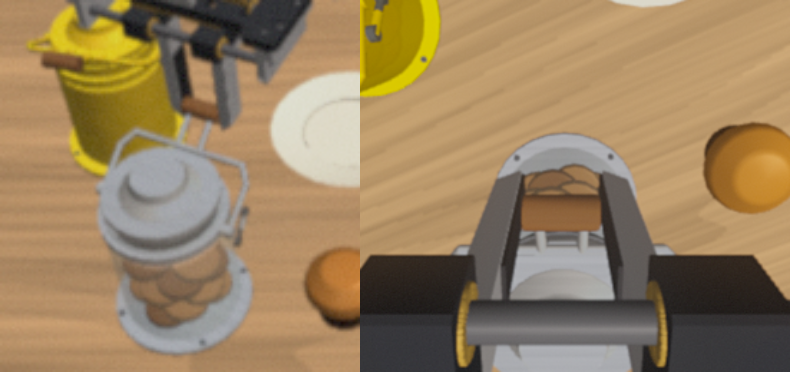

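```bash
python3 - <<'E'
from bench import *
from h import *
s=state();c=calibration("scene");w=calibration("wrist")
for a in (1.6,1.7,1.8,1.9,1.97,2.04,2.1):
    p=jar(88*np.sin(1.02-a),125+88*np.cos(1.02-a));print(a,proj(c,p),proj(w,p))
p,e=tri(c,(213.3,189.2),w,(280,268));print(p,e,(p-J)@B)
cv2.imwrite("pics/scene7.png",camera("scene")[:,:,::-1])
im=cv2.imread("pics/scene7.png")[165:250,160:260];cv2.imwrite("pics/z8.png",cv2.resize(im,None,fx=6,fy=6,interpolation=cv2.INTER_CUBIC))
E
```

```text
1.6 [[206.69638055 188.8697986 ]] [[280.24132844 332.10019664]]
1.7 [[208.92584741 188.42409605]] [[280.357701   315.27026145]]
1.8 [[211.00894694 188.42240303]] [[280.48153855 299.22205081]]
1.9 [[212.92909977 188.85015844]] [[280.60950369 284.2731026 ]]
1.97 [[214.16878432 189.39543201]] [[280.69985609 274.59587989]]
2.04 [[215.31791496 190.13502615]] [[280.78973475 265.6384107 ]]
2.1 [[216.22829176 190.91771518]] [[280.86574123 258.56635783]]
[ 471.63356219 -124.90001795  173.63691552] 3.111819688841203 -73.89288678105457
```

View pics/z8.png

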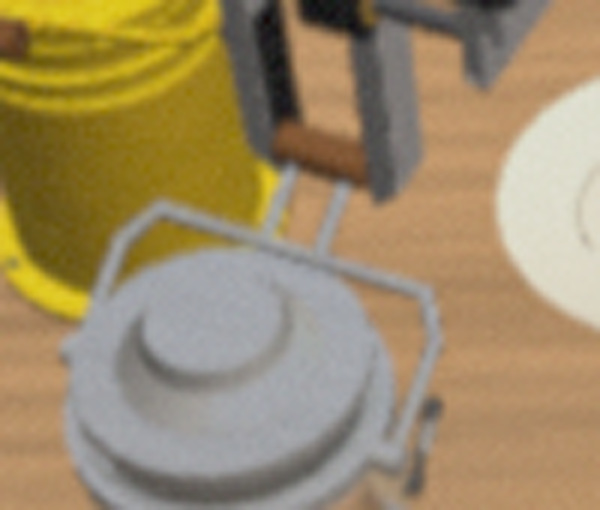

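The wrist view puts the dowel at about (280,268), so the bail is at about 2.0 rad, just short of home. I'll press on along the tangent.

```bash
python3 -m handwheel '[{"tx":0,"ty":-0.001,"tz":0.002,"yaw":0,"jaw":0.03},{"tx":0,"ty":-0.002,"tz":0.004,"yaw":0,"jaw":0.03},{"tx":0,"ty":-0.003,"tz":0.006,"yaw":0,"jaw":0.03},{"tx":0,"ty":-0.003,"tz":0.006,"yaw":0,"jaw":0.03},{"tx":0,"ty":-0.003,"tz":0.006,"yaw":0,"jaw":0.03}]'
python3 - <<'E'
from bench import *
from h import *
s=state();w=calibration("wrist");print(s['force'],s['moment'])
print(proj(w,[jar(88*np.sin(1.02-a),125+88*np.cos(1.02-a)) for a in (1.9,1.97,2.04)]))
b=camera("wrist")[:,:,::-1];a=camera("scene")[165:250,160:260,::-1]
cv2.imwrite("pics/z9.png",np.hstack([cv2.resize(a,(438,372)),cv2.resize(np.ascontiguousarray(b[220:340,200:360]),(360,270)) .copy() if 0 else cv2.resize(np.ascontiguousarray(b[220:340,200:360]),(360,372))]))
E
```

```text
clock: 10.2
ee_pos: [467.8, -122.0, 158.5]
eef_rot: [-0.001, 0.837, 0.547, -0.008]
force: [-3.3, -2.0, 20.6]
width: 33.6
[-3.34242902 -2.0384326  20.61763428] [-0.2960109   0.39897616  0.02499073]
[[280.71219171 284.89057235]
 [280.80366527 275.15689979]
 [280.89453421 266.13629844]]
```

View pics/z9.png

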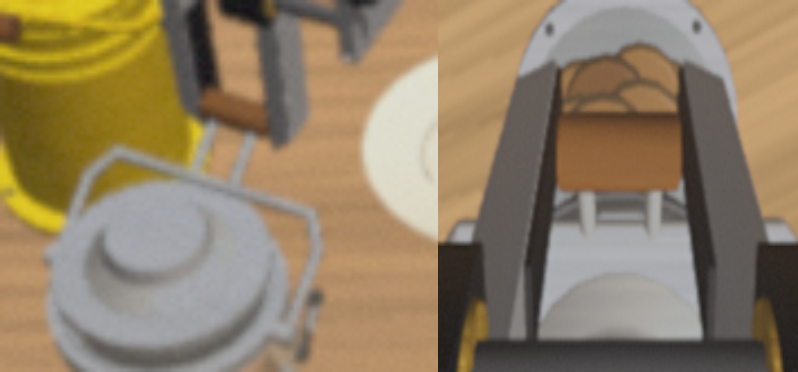

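It held at a hard stop under 20 N, so the bail is probably home. I'll relax the push, release, back off upward and look.

```bash
python3 -m handwheel '[{"tx":0,"ty":0,"tz":0,"yaw":0,"jaw":0.03},{"tx":0,"ty":0,"tz":0,"yaw":0,"jaw":0.045},{"tx":0,"ty":0,"tz":0,"yaw":0,"jaw":0.06},{"tx":0,"ty":0,"tz":0,"yaw":0,"jaw":0.06},{"tx":0,"ty":0,"tz":0,"yaw":0,"jaw":0.06}]'
python3 -m handwheel '[{"tx":0,"ty":0,"tz":-0.02,"yaw":0,"jaw":0.06},{"tx":0,"ty":0,"tz":-0.04,"yaw":0,"jaw":0.06},{"tx":0,"ty":-0.01,"tz":-0.06,"yaw":0,"jaw":0.06},{"tx":0,"ty":-0.01,"tz":-0.06,"yaw":0,"jaw":0.06},{"tx":0,"ty":-0.01,"tz":-0.06,"yaw":0,"jaw":0.06}]'
python3 - <<'E'
from bench import *
from h import *
s=state();w=calibration("wrist");c=calibration("scene");print(s['force'],s['moment'])
P=[jar(88*np.sin(1.02-a),125+88*np.cos(1.02-a)) for a in (1.8,1.9,1.97,2.04)]
print(proj(w,P),proj(c,P))
cv2.imwrite("pics/wrist10.png",camera("wrist")[:,:,::-1])
a=camera("scene")[165:265,150:260,::-1];cv2.imwrite("pics/z10.png",cv2.resize(a,None,fx=5.5,fy=5.5,interpolation=cv2.INTER_CUBIC))
E
```

```text
clock: 10.8
ee_pos: [467.0, -121.2, 157.6]
eef_rot: [-0.002, 0.837, 0.547, -0.008]
force: [0.1, -0.2, -0.8]
width: 59.1
clock: 11.3
ee_pos: [458.9, -116.7, 217.3]
eef_rot: [-0.002, 0.837, 0.547, -0.008]
force: [-0.0, -1.0, -0.8]
width: 59.9
[-0.00758144 -0.95615587 -0.79499288] [ 0.00188108 -0.02425921  0.00148388]
[[279.80990737 268.2963118 ]
 [279.91783358 257.68477324]
 [279.99535991 250.78624518]
 [280.07363118 244.37352854]] [[211.00894694 188.42240303]
 [212.92909977 188.85015844]
 [214.16878432 189.39543201]
 [215.31791496 190.13502615]]
```

View pics/wrist10.png

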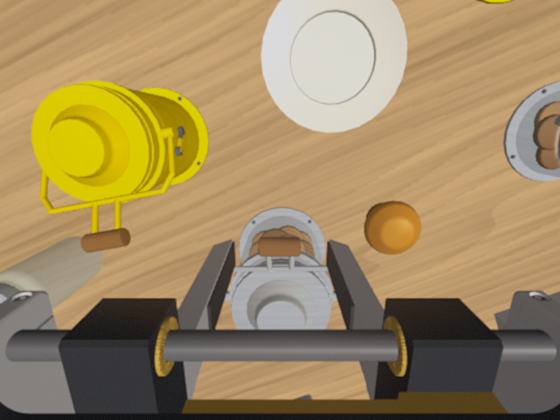

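View pics/z10.png

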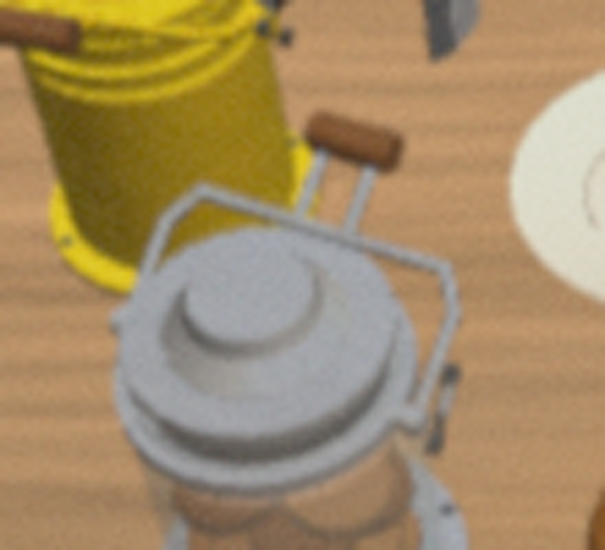

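The dowel stays at wrist (279,246) and scene (214.4,190.6). The home predictions are (280,244) and (215.3,190.1). I'll move away and check from the top camera.

```bash
python3 -m handwheel '[{"tx":0,"ty":0,"tz":-0.03,"yaw":0,"jaw":0.06},{"tx":0.03,"ty":0,"tz":-0.06,"yaw":0,"jaw":0.06},{"tx":0.075,"ty":0,"tz":-0.06,"yaw":0,"jaw":0.06},{"tx":0.12,"ty":0,"tz":-0.06,"yaw":0,"jaw":0.06},{"tx":0.165,"ty":0,"tz":-0.06,"yaw":0,"jaw":0.06}]'
python3 -m handwheel '[{"tx":0.045,"ty":0,"tz":0,"yaw":0,"jaw":0.06},{"tx":0.09,"ty":0,"tz":0,"yaw":0,"jaw":0.06},{"tx":0.135,"ty":-0.01,"tz":0,"yaw":0,"jaw":0.06},{"tx":0.17,"ty":-0.02,"tz":0,"yaw":0,"jaw":0.06},{"tx":0.2,"ty":-0.03,"tz":0,"yaw":0,"jaw":0.06}]'
python3 - <<'E'
from bench import *
from h import *
t=calibration("top");c=calibration("scene")
P=[jar(88*np.sin(1.02-a),125+88*np.cos(1.02-a)) for a in (1.8,1.9,1.97,2.04)]+[jar(0,168)]
print(proj(t,P),proj(c,P))
cv2.imwrite("pics/top11.png",camera("top")[:,:,::-1]);cv2.imwrite("pics/scene11.png",camera("scene")[:,:,::-1])
b=cv2.imread("pics/top11.png")[125:245,325:445];a=cv2.imread("pics/scene11.png")[175:295,150:270]
cv2.imwrite("pics/z11.png",np.hstack([cv2.resize(x,(400,400),interpolation=cv2.INTER_CUBIC) for x in (a,b)]))
E
```

```text
clock: 11.9
ee_pos: [525.9, 36.2, 273.0]
eef_rot: [-0.004, 0.837, 0.546, -0.01]
force: [0.8, -0.9, 0.1]
width: 60.0
clock: 12.4
ee_pos: [578.5, 233.4, 268.6]
eef_rot: [-0.004, 0.837, 0.547, -0.011]
force: [-0.3, -0.0, -0.5]
width: 59.9
[[376.62126601 203.34816055]
 [373.90621071 207.57068577]
 [372.10970703 210.31559573]
 [370.41013855 212.87054274]
 [392.15449593 173.84467568]] [[211.00894694 188.42240303]
 [212.92909977 188.85015844]
 [214.16878432 189.39543201]
 [215.31791496 190.13502615]
 [195.90555372 216.96510035]]
```

View pics/z11.png

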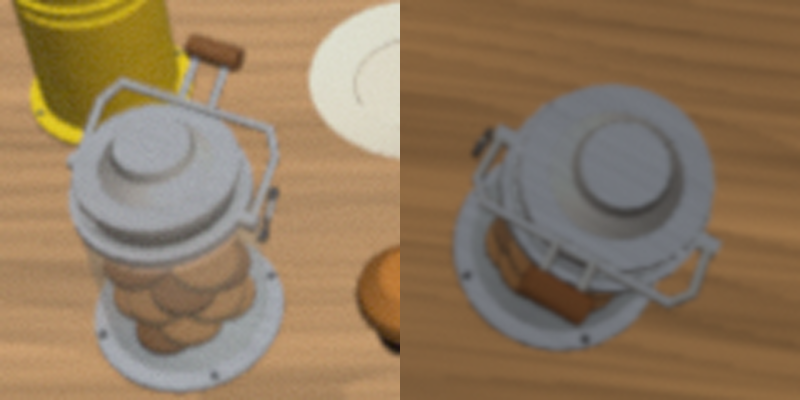

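View pics/top11.png

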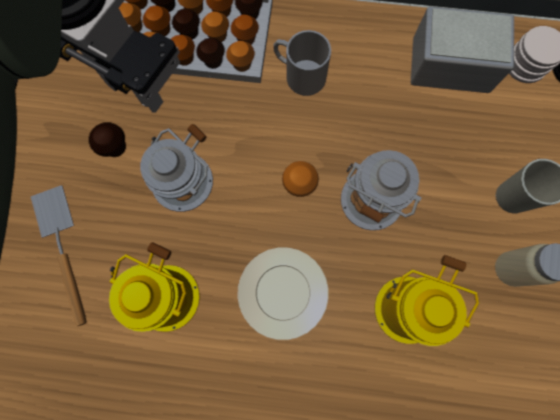

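From above, the dowel is at (371.8,213.2) against a home prediction of (370.4,212.9). The crown is at (392.8,174.8) against a shut prediction of (392.2,173.8). The short jar looks unchanged and the arm is clear.

```bash
python3 - <<'E'
from bench import *
s=state();print(s['clock'],s['force'],abs(s['qd']).max());print(sign_off())
E
```

```text
12.5 [0.1463308  0.62980831 0.01889848] 0.059079552641680834
the job is handed in; nothing more can be done
None
```

I closed the tall jar and handed the job in at 12.5 s; sign-off gives no verdict.

- **Lid:** I pressed it down with closed fingers until it hit a hard stop. The fingertips stayed at 168.1 mm under about 17 N, and the shut crown top should be at 168 mm.
- **Bail:** I held the wooden grip by its ends and swung it from the back, over the lid, to the front. It held at a stop under about 20 N, and it stayed there after I let go.

**Last checks:**
- In the top and scene views, the grip and crown were within about 1.5 pixels of where they should be when home and shut. The last wrist view, taken just after letting go, put the grip about 2 pixels off. That puts the bail at about 2.0 rad, and the pictures cannot separate that from exactly 2.04.
- I did not see or feel a distinct snap; I judged it home from the stop and from it staying put.
- The short jar and the yellow jars look unchanged, and the arm was clear with no contact force.

**Didn't go as planned:** The fingers slid about 4 mm down the ends of the grip during the final press, with no visible effect on the result. My first two move calls were refused because the rows had no "yaw" value; nothing moved.

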